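# Free the hinge link from its spring bar

### The arm

A 6-joint arm with a two-finger parallel gripper is mounted at the origin on the work surface. World frame = base frame: x ahead of the robot, y to its left, z up, the work surface at z = 0. Lengths are in m, angles in rad, forces in N, time in s.
With the tool pointing down it reaches from about 0.35 to 0.85 m from the base axis. Payload 8.1 kg.
Tool frame: the origin (TCP) lies on the mounting face of the last link; the fingertips stand 186 mm ahead of it and the grasp point (between the pads) lies 167 mm ahead of it (robot.finger_overhang is the distance from the TCP to the fingertips, in m); z points along the fingers, y is the line along which they close (so a half turn about z gives the same grasp; the last joint's range is limited). The gripper opens to 93 mm and grips with 3 to 60 N. Pads are 15 mm wide; open, the fingers measure 128 mm over their backs; the gripper's body (75 mm by 188 mm) begins 65 mm behind the grasp point.
Start: joints at [1.056, 0.13, 1.488, -0, 1.523, -0.085], TCP at [0.25, 0.545, 0.405] pointing down, gripper open.
Joint ranges: [-2.96, 2.96], [-0.89, 2.26], [0.02, 2.5], [-1.34, 4.48], [0, 2.73], [-2.66, 2.66]. Speed limits (rad/s): [2.39, 2.39, 2.79, 3.14, 3.14, 3.14].

### API

Orientations are given as a rotation vector (axis times angle).
In Python, from plant import readout, read_camera, get_calibration, job, robot gives the robot as it stands.
- The arm moves only by the shell command python3 -m handwheel 'ROWS' [FORCE]. ROWS is JSON, a list of rows, each a list of 5 numbers: the shift along the world's x, y, z in cm, then the turn about the world's z in rad, then the closure, from 0 (fully open) to 1 (shut). In form: [[tx, ty, tz, spin, gripper], ...]. A call has 1 to 10 rows; each row shifts and turns the commanded pose from where the row before left it; what a row does not reach is not made up. A row lasts 1/8 s, in which the tool goes at most 62.5 mm and 10.7 degrees, less where a joint would pass 70% of its speed; a pose out of reach is approached as far as the arm can. A call is refused whole if a number of a shift passes 6.25 or a number of a turn 0.188, either way. A call with a gripper value outside its range is refused whole. The fingers move at their own pace and stop on an object; FORCE is the grip in N (left out, the last holds). Time passes only in rows, so rows that do not move let the fingers close. It gives the time, the measured TCP pose, the force, the opening and the grip force at its end, in the units of the state.
- readout.read_state(): the state, without advancing time (a new reading comes with each control period).
- read_camera(name): name is "scene" or "side" or "wrist"; returns the picture (480x640x3 uint8, red, green, blue); there is no depth.
- get_calibration(name): a dict with "fovy" (degrees; the focal length in pixels is half the picture's height over the tangent of half this angle, whatever the lens; pixels are square), "cx", "cy" (the principal point, pixels), "dist_coeffs" ([k1, k2, p1, p2, k3] as OpenCV has them; the pictures are not rectified), "pose" (4x4, takes a point from camera to world coordinates). Camera axes: x right, y down, z forward; pixel columns grow to the right and rows downward; lengths in m; the calibration is good to about 2 mm. A picture is of the moment at which its call begins: read the wrist's pose just before it. get_calibration takes no time and is no camera call; for the wrist camera it gives the pose at the moment of the call.
- job.close_job(): hands the job in; it is judged then, once.
The state is a dict: "t": time; "q": joint angles; "dq": joint speeds; "joint_torque": joint torques, N m; "tool_pos": TCP position; "orientation": TCP orientation; "force": force on the tool from outside, world axes, zero at the start; "wrist_torque": the same for the moment, N m; "opening": finger opening in m; "gripper_force": force on a finger pad.
Only numpy, scipy, OpenCV 4.12 (cv2) and the standard library are available. Lean on these libraries where they do the work, as an engineer would, in place of code of your own. Each camera call takes 0.05 s, during which the arm holds its last target. There are 200 camera calls.

### The job

Take the forked tool, hook it over the spring bar of the hinge block and draw the bar back by its collar until the hinge link pops up, using the tool and never your fingers on the block or its bar. Stand the tool back on the middle of the rubber mat, then lift the link out and set it down upright in the empty half of the tray, and leave everything else on the bench as it is.

Things in the scene. Friction and masses are not known exactly. Their poses are not given: they have to be found in the camera images.
- block: Dark steel hinge block screwed to the bench, base plate 165 x 90 x 12 mm. Origin on the bench, z up, x along the spring bar. A square pocket (outside x 4 to 53, y -34.5 to 34.5 mm, rim 90 mm high) holds the link. At x -60 to -96 mm a round spring barrel, 28 mm thick. Between them, in the open, runs the spring bar: 10 mm thick, along x at y = 0, axis 50 mm above the bench.
- spring_bar (a joint): Slide of the spring bar: 0 = at rest, tip locking the link; grows as the bar is drawn to block -x; stop at 0.028 m. Takes 2 N at rest, 5.5 N at the stop, plus up to 3 N of friction; springs back. At 0.015 to 0.020 m the tip leaves the link and a spring lifter in the pocket pushes the link up 32 mm, where it stays; the returned bar passes beneath it.
- collar (a point): Centre of the face, looking to block +x, of the steel collar on the bar (disc 40 mm across, 8 mm thick). At rest at block x -20, y 0, z 50 mm. From here to the pocket wall the bar is bare for 24 mm: there the fork straddles the bar, and its tines press on this face when drawn to block -x.
- fork: Forked tool, a low bridge standing on two ends, 0.22 kg. Wooden handle 130 mm long (its x), 20 mm wide, 60 to 84 mm above the origin. At the +x end (x 57 to 65 mm) a steel fork points down: two tines 9 mm wide, 40 mm long, gap 20 mm (y -10 to 10). At the -x end an equally deep plain heel 38 mm wide. Origin midway, level with the tine tips, z up. Starts standing on the mat.
- link: Aluminium hinge link, 105 mm tall, 0.13 kg, upright in the pocket, axes as the block's. Origin at the centre of its underside. Knuckle 30 (x) x 50 (y) x 45 mm high with a 17 mm square eye along x; neck above to grip, 16 (x) x 26 (y) mm, 45 to 105 mm over the origin. Origin 30 mm above the bench when locked, about 62 mm popped up. 1.5 mm play all round. Stands by itself.
- mat: Black rubber mat stuck on the bench, 200 (x) x 180 (y) x 4 mm. Origin at the centre of its underside.
- tray: Grey open tray fixed on the bench, 150 (x) x 200 (y) x 32 mm high, walls and floor 5 mm. Origin at the centre of its underside. A short can (52 mm wide, 55 mm high) stands in its +y half.
- tray_spot (a point): Centre of the tray's empty half, on the inner floor (tray x 0, y -45 mm, 5 mm above the bench).
- can: The can in the tray: a bystander, leave it.
- mug: White mug, bystander, 76 mm wide, 90 mm high.
- jar: Glass jar, bystander, 68 mm wide, 100 mm high.
- screwdriver: Short black-handled screwdriver, 120 mm, lying on the bench, bystander.
- tape: Grey tape measure 62 x 36 x 58 mm high, bystander.
- tin: Grey flat tin 90 x 60 x 35 mm, bystander.
- spool: Wooden spool 60 mm wide, 46 mm high, bystander.
Things that resemble listed ones, but are neither listed nor needed, are in the scene too. What is shaped like the link but orange or purple is not meant.

How it is judged:
By the outcome, as a careful person would: the job done as asked, in the order asked, and still so for the second after the job is handed in, with the robot touching nothing.
It also fails if it takes over 67 s, if anything falls off the work surface, if the arm or the gripper's body presses on something with over 40 N, if the wrist force passes 120 N, or if a joint passes its speed limit or range.

## Working session

There is one attempt and no reset: what is moved stays moved. The work goes in short steps, Python scripts to look and compute and a shell command to move; the robot and the scene stay as the last step left them, time stands still between calls to the robot, and variables do not carry over. Pictures are saved under pics/ and viewed, at most 10 in all, crops included, and the job is handed in when it is done.

```bash
mkdir -p pics
cat > h.py <<'E'
import numpy as np, cv2
from plant import readout, read_camera, get_calibration, job, robot
def K(c):
    f=240/np.tan(np.radians(c["fovy"])/2); return np.array([[f,0,c["cx"]],[0,f,c["cy"]],[0,0,1]])
def ray(c,u,v):
    p=cv2.undistortPoints(np.array([[[u,v]]],float),K(c),np.array(c["dist_coeffs"],float))[0,0]
    T=np.array(c["pose"]); d=T[:3,:3]@np.array([p[0],p[1],1]); return T[:3,3],d
def onz(c,u,v,z):
    o,d=ray(c,u,v); return o+d*(z-o[2])/d[2]
def proj(c,P):
    T=np.linalg.inv(np.array(c["pose"])); 
    return cv2.projectPoints(np.atleast_2d(np.array(P,float)),cv2.Rodrigues(T[:3,:3])[0],T[:3,3],K(c),np.array(c["dist_coeffs"],float))[0][:,0]
def snap(n,f):
    c=get_calibration(n); im=read_camera(n)[:,:,::-1].copy(); cv2.imwrite("pics/"+f,im); np.save("pics/"+f+".npy",c,allow_pickle=True); return c,im
E
python3 - <<'E'
from h import *
for n in("scene","side"):
    c,_=snap(n,n+"0.png"); print(n,c["fovy"],np.round(c["pose"],3).tolist(),c["dist_coeffs"])
print(readout.read_state())
E
```

```text
scene 53.19937639097971 [[-0.62, 0.465, -0.633, 1.294], [0.785, 0.372, -0.496, 0.566], [0.005, -0.804, -0.595, 0.745], [0.0, 0.0, 0.0, 1.0]] [-0.09797441  0.          0.          0.          0.        ]
side 57.40103824007739 [[0.934, -0.196, 0.298, 0.303], [-0.356, -0.555, 0.751, -0.676], [0.018, -0.808, -0.589, 0.585], [0.0, 0.0, 0.0, 1.0]] [0.03518678 0.         0.         0.         0.        ]
{'t': 0.1, 'q': array([ 1.05564127e+00,  1.31104662e-01,  1.48915983e+00, -8.63591617e-06,
        1.52299473e+00, -8.53966788e-02]), 'dq': array([-0.00020437, -0.00211381, -0.00310469, -0.00133392,  0.00073408,
       -0.00055478]), 'joint_torque': array([ 8.41149522e-04, -5.61339855e+01, -4.93093729e+01,  7.69866491e-02,
        2.91925325e-02, -1.45825811e-05]), 'tool_pos': array([0.24987092, 0.54527417, 0.40378652]), 'orientation': array([-6.69775691e-01, -3.06886842e+00,  2.50432754e-03]), 'force': array([-0.28584015, -0.41925079,  0.199877  ]), 'wrist_torque': array([-0.03867257,  0.02204672, -0.01606813]), 'gripper_force': 0.0, 'opening': 0.09312991680215381}
```

View pics/scene0.png

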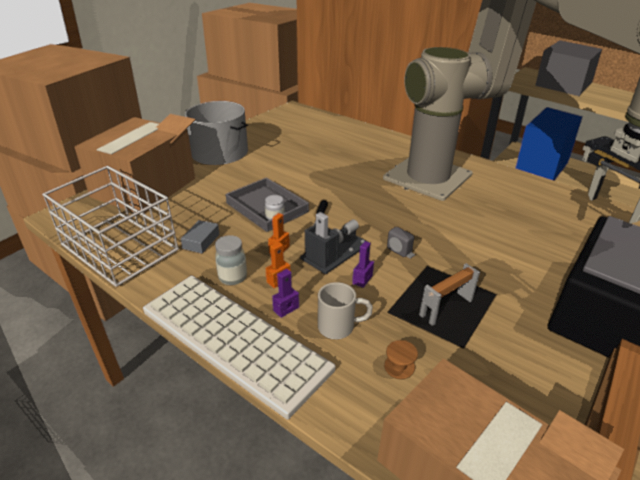

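View pics/side0.png

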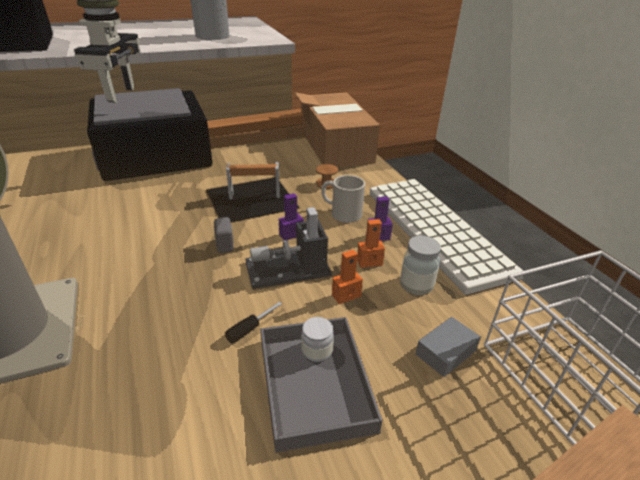

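The scene view shows the fork on the mat (450,295), the block with the grey link (325,240), orange lookalikes at (279,230) and (277,265), purple ones at (285,292) and (363,262), and the tray at (267,203). In the side view the block is at (290,255), the fork at (253,180) and the tray at (318,380). The grey link in the block's pocket is the one meant. I'll enlarge to confirm.

Run:
```python
from h import *
a=cv2.imread("pics/scene0.png")[190:350,290:503]; b=cv2.imread("pics/side0.png")[150:300,195:395]
cv2.imwrite("pics/sc1.png",cv2.resize(a,None,fx=3.75,fy=3.75,interpolation=2))
cv2.imwrite("pics/sd1.png",cv2.resize(b,None,fx=4,fy=4,interpolation=2))
```

```text
(no output)
```

View pics/sc1.png

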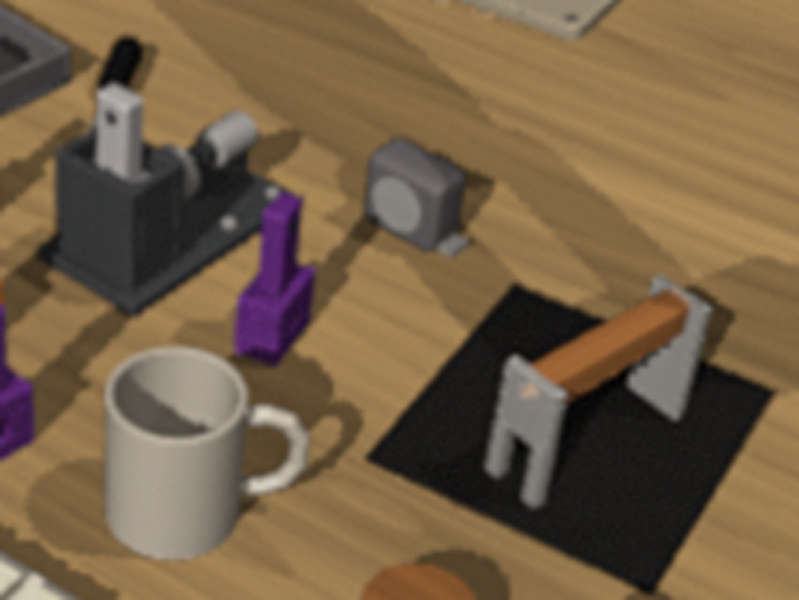

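View pics/sd1.png

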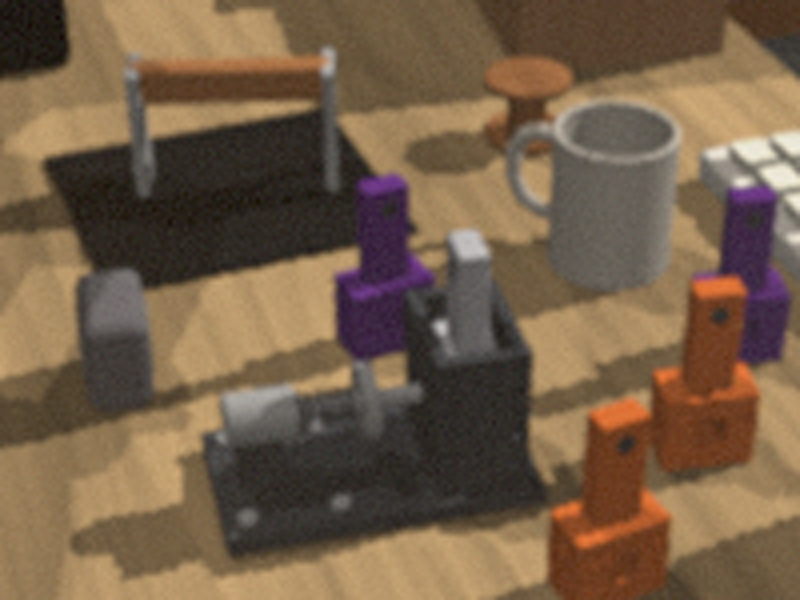

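The crops confirm it: the grey link stands in the dark block (scene crop (120,130)), with the collar at (185,170) and the barrel at (230,135). The fork's tines are at (515,490) and its heel at (655,400). I'll fit planar poses next.

```bash
cat > fit.py <<'E'
from h import *
from scipy.optimize import least_squares
S=np.load("pics/scene0.png.npy",allow_pickle=True).item(); D=np.load("pics/side0.png.npy",allow_pickle=True).item()
s=lambda u,v:(S,290+u/3.75,190+v/3.75)
d=lambda u,v:(D,195+u/4,150+v/4)
def fit(obs,x0,name):
    P=np.array([o[0] for o in obs])/1e3
    def w(x):
        R=np.array([[np.cos(x[2]),-np.sin(x[2])],[np.sin(x[2]),np.cos(x[2])]]); Q=P.copy(); Q[:,:2]=P[:,:2]@R.T+x[:2]; return Q
    def r(x):
        Q=w(x); return np.array([proj(o[1][0],q)[0]-o[1][1:] for o,q in zip(obs,Q)]).ravel()
    a=least_squares(r,x0,loss="soft_l1"); print(name,np.round(a.x,4),"deg",round(np.degrees(a.x[2]),1)); print(np.round(a.fun.reshape(-1,2) if 0 else r(a.x).reshape(-1,2),1).tolist()); return a.x
E
cat > f1.py <<'E'
from fit import *
fit([((53,-34.5,90),s(57,155)),((53,34.5,90),s(132,188)),((20.5,13,135),s(118,84)) if 0 else ((36.5,-13,135),s(97,93)),((36.5,13,135),s(128,105)),((20.5,13,135),s(143,97)),
 ((53,-34.5,90),d(528,350)),((4,-34.5,90),d(418,358)),((4,34.5,90),d(407,293)),((20.5,-13,135),d(453,247)),((36.5,-13,135),d(490,245)),((-96,0,64),d(222,395)),((-60,0,64),d(293,387)),((-24,0,70),d(366,363))],[.55,.1,0],"block")
fit([((65,-14.5,4),s(495,473)),((65,14.5,4),s(535,504)),((-57,-19,4),s(628,380)),((-57,19,4),s(680,418)),((65,-14.5,4),d(332,188)),((-61,-19,4),d(145,194))],[.6,.35,0],"fork")
fit([((-100,-90,4),s(517,285)),((-100,90,4),s(773,392)),((100,90,4),s(650,590)),((100,-90,4),s(370,458)),((-100,-90,4),d(82,288)),((100,90,4),d(335,113)),((-100,90,4),d(47,160))],[.6,.35,0],"mat")
f=lambda u,v:(D,u,v)
fit([((-75,100,32),f(262,328)),((75,100,32),f(347,318)),((75,-100,32),f(380,424)),((-75,-100,32),f(274,437))],[.5,-.2,0],"tray")
E
python3 f1.py
```

```text
block [ 0.5326  0.0049 -0.0722] deg -4.1
[[-1.5, -0.7], [0.2, 2.3], [-0.8, 0.5], [-0.7, 1.6], [-0.0, 0.9], [0.4, -1.2], [3.7, 0.7], [-2.5, -2.1], [0.3, 1.7], [-0.9, 1.1], [-1.0, 0.1], [-0.7, -0.8], [-1.4, -0.0]]
fork [ 0.5185  0.324  -0.2599] deg -14.9
[[0.2, 0.4], [-0.6, -0.1], [-0.2, 1.0], [-1.0, 0.0], [-0.6, -1.4], [-2.6, -0.2]]
mat [0.5093 0.3107 0.0237] deg 1.4
[[-0.3, -1.2], [1.6, 0.1], [-0.5, 1.2], [-2.3, -1.1], [4.2, 0.0], [-2.6, -2.8], [-1.7, -2.6]]
tray [ 0.4643 -0.2794 -0.1998] deg -11.4
[[-0.5, -0.9], [1.2, -0.5], [1.2, -0.7], [-2.7, 2.5]]
```

```bash
python3 -m handwheel '[[3.8,-3.1,0,0.03,0],[3.8,-3.1,0,0.03,0],[3.8,-3.1,0,0.03,0],[3.8,-3.1,0,0.03,0],[3.8,-3.1,0,0.03,0],[3.8,-3.1,0,0.02,0],[3.8,-3.1,0,0,0],[0,0,0,0,0],[0,0,0,0,0]]'
python3 - <<'E'
from h import *
print(readout.read_state()["tool_pos"]); c,im=snap("wrist","w1.png"); print(c["fovy"],np.round(c["pose"],3).tolist())
E
```

```text
t: 1.23
tool_pos: [0.5158, 0.3285, 0.4042]
orientation: [-0.408, -3.114, 0.0]
force: [-1.1, -0.4, 0.6]
opening: 0.0931
gripper_force: 0.0
[0.51577462 0.32849656 0.40417734]
71.55767950676744 [[0.258, 0.926, 0.274, 0.441], [0.966, -0.247, -0.074, 0.349], [-0.001, 0.284, -0.959, 0.384], [0.0, 0.0, 0.0, 1.0]]
```

View pics/w1.png

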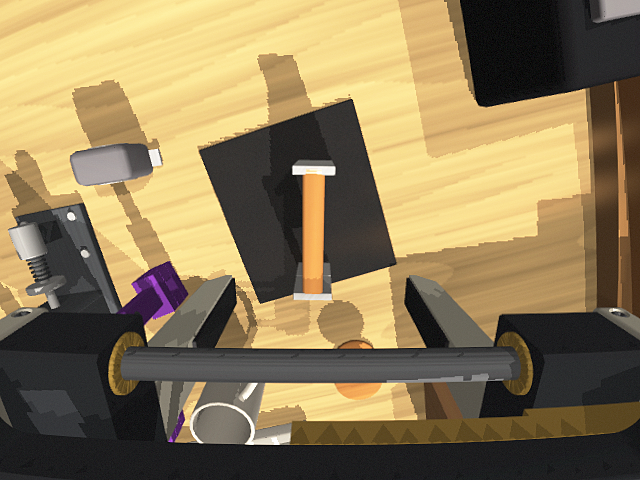

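The wrist view shows the fork's handle from (315,174) to (314,293), with end plate corners at (293,163), (335,161), (294,298) and (331,297). The mat corners are (199,150), (352,99), (396,264) and (261,303).

Run:
```python
from fit import *
W=np.load("pics/w1.png.npy",allow_pickle=True).item(); w=lambda u,v:(W,u,v)
fit([((-65,-19,88),w(293,164)),((-65,19,88),w(335,162)),((65,-19,88),w(294,299)),((65,19,88),w(332,298)),((-57,-10,88),w(304,174)),((-57,10,88),w(326,174))],[.5185,.324,-.26],"fork")
fit([((-100,-90,4),w(199,150)),((-100,90,4),w(352,99)),((100,90,4),w(396,264)),((100,-90,4),w(261,303))],[.5,.3,0],"mat")
```

```text
fork [ 0.5216  0.321  -0.2755] deg -15.8
[[-0.3, -0.3], [1.3, 2.4], [-0.1, -0.2], [0.6, 1.4], [-1.0, -0.9], [-0.2, -0.6]]
mat [0.5109 0.3083 0.0452] deg 2.6
[[-1.2, 0.0], [0.7, -1.6], [1.9, 0.6], [-1.0, 1.4]]
```

```bash
python3 -m handwheel '[[0.52,-0.7,-3,-0.01,0],[0,0,-5,0,0],[0,0,-4,0,0],[0,0,-3,0,0.3],[0,0,-0.9,0,0.6],[0,0,0,0,1],[0,0,0,0,1],[0,0,0,0,1],[0,0,0,0,1],[0,0,0,0,1]]' 55
```

```text
t: 2.52
tool_pos: [0.5213, 0.3214, 0.2461]
orientation: [0.423, 3.113, 0.001]
force: [0.1, -0.8, -0.5]
opening: 0.0276
gripper_force: 0.0
```

```bash
python3 -m handwheel '[[0,0,0,0,1],[0,0,0,0,1],[0,0,0,0,1],[0,0,0,0,1],[0,0,2,0,1],[0,0,4,0,1],[0,0,5,0,1],[0,0,4,0,1],[0,0,1,0,1]]'
```

```text
t: 3.65
tool_pos: [0.5217, 0.3218, 0.4107]
orientation: [0.421, 3.107, 0.006]
force: [-0.0, -0.9, -2.2]
opening: 0.0196
gripper_force: 55.0
```

```bash
python3 -m handwheel '[[-1.2,-3,0,0.05,1],[-1.2,-5,0,0.05,1],[-1.2,-5,0,0.05,1],[-1.2,-5,0,0.05,1],[-1.2,-4,0,0,1],[0,-2,0,0,1],[0,0,0,0,1],[0,0,0,0,1]]'
python3 - <<'E'
from h import *
s=readout.read_state();print(s["tool_pos"],s["orientation"]); snap("wrist","w2.png")
E
```

```text
t: 4.65
tool_pos: [0.461, 0.0819, 0.405]
orientation: [-0.11, -3.138, -0.001]
force: [-0.3, 0.2, -2.4]
opening: 0.0197
gripper_force: 55.0
[0.46104582 0.08185191 0.40497882] [-1.09749060e-01 -3.13841568e+00 -5.17678760e-04]
```

View pics/w2.png

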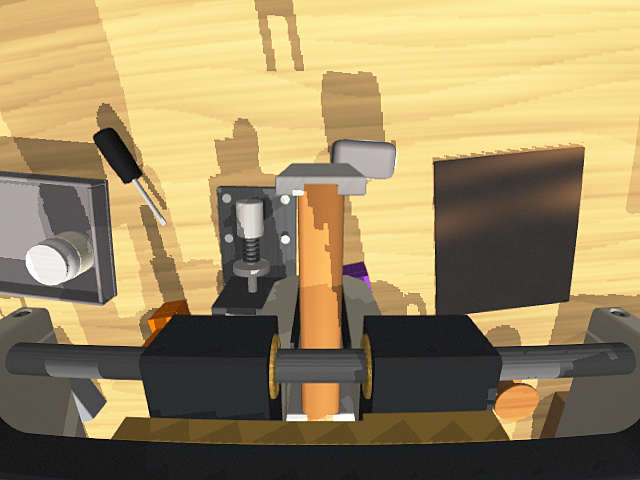

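The wrist view shows the block left of the fork: barrel (250,218), collar (251,268) and plate screws (227,199), (286,199), (226,239), (285,239). I'll enlarge once for accuracy.

Run:
```python
from h import *
a=cv2.imread("pics/w2.png")[155:325,200:400]
cv2.imwrite("pics/w2c.png",cv2.resize(a,None,fx=3.5,fy=3.5,interpolation=2))
```

```text
(no output)
```

View pics/w2c.png

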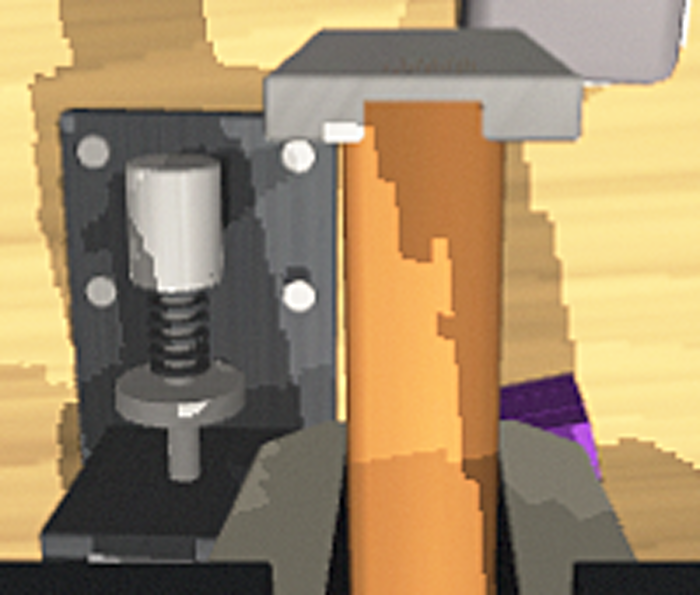

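```bash
cat > f2.py <<'E'
from fit import *
W=np.load("pics/w2.png.npy",allow_pickle=True).item(); w=lambda u,v:(W,200+u/3.5,155+v/3.5)
wo=[((-96,-14,50),w(128,167)),((-96,14,50),w(222,163)),((-60,-14,50),w(130,282)),((-60,14,50),w(219,286)),((-24,-20,50),w(116,388)),((-24,20,50),w(244,385)),((4,0,52),w(184,478)),((4,-34.5,90),w(42,535))]
so=[((53,-34.5,90),s(57,155)),((53,34.5,90),s(132,188)),((36.5,-13,135),s(97,93)),((36.5,13,135),s(128,105)),((20.5,13,135),s(143,97)),
 ((53,-34.5,90),d(528,350)),((20.5,-13,135),d(453,247)),((36.5,-13,135),d(490,245)),((-96,0,64),d(222,395)),((-60,0,64),d(293,387)),((-24,0,70),d(366,363))]
fit(wo,[.53,0,0],"block w"); fit(so,[.53,0,0],"block s"); fit(wo+so,[.53,0,0],"block all")
for z in (160,164,168):
  fit([((-65,-19,84+z),w(265,75)),((-65,19,84+z),w(582,75)),((-57,-19,84+z),w(265,138)),((-57,19,84+z),w(582,138)),((-20,-10,84+z),w(351,400)),((-20,10,84+z),w(496,400))],[.46,.08,0],"fork%d"%z)
E
python3 f2.py
```

```text
block w [ 0.5343  0.0024 -0.0917] deg -5.3
[[-0.9, -1.4], [-0.4, 0.2], [0.2, -0.4], [1.3, -1.0], [0.4, 1.2], [0.7, 2.9], [0.0, 0.3], [-1.2, -0.1]]
block s [ 0.5327  0.0049 -0.0588] deg -3.4
[[-1.5, -0.5], [0.5, 2.3], [-0.7, 0.7], [-0.5, 1.7], [0.1, 0.9], [0.5, -1.4], [0.5, 1.6], [-0.8, 0.9], [-0.8, 0.5], [-0.5, -0.6], [-1.3, 0.1]]
block all [ 0.5337  0.0034 -0.0754] deg -4.3
[[-1.5, -1.9], [-1.0, -0.7], [0.2, -0.8], [1.3, -1.8], [0.9, 0.9], [1.2, 2.0], [1.0, -0.3], [-0.2, -0.2], [-2.3, -0.8], [-0.7, 2.2], [-1.6, 0.5], [-1.5, 1.6], [-0.9, 0.9], [1.2, -0.8], [1.1, 2.0], [-0.1, 1.4], [-0.2, 0.3], [0.0, -0.5], [-0.6, 0.3]]
fork160 [ 0.4626  0.0822 -0.0702] deg -4.0
[[-0.0, -1.0], [0.0, -1.1], [0.7, -0.1], [-0.7, -0.1], [-1.2, 5.7], [1.1, 5.6]]
fork164 [ 0.462   0.0823 -0.0703] deg -4.0
[[-1.3, -1.4], [1.4, -1.5], [-0.6, 0.1], [0.6, 0.0], [-1.8, 8.0], [1.7, 8.0]]
fork168 [ 0.4614  0.0823 -0.0704] deg -4.0
[[-2.7, -1.9], [2.8, -1.9], [-2.0, 0.2], [2.0, 0.1], [-2.4, 10.4], [2.3, 10.4]]
```

```bash
python3 -m handwheel '[[0.3,-2.4,0,0,1],[0,-3,0,0,1],[0,-2,0,0,1],[0,0,0,0,1],[0,0,-3,0,1],[0,0,-4,0,1],[0,0,-2.4,0,1],[0,0,0,0,1],[0,0,0,0,1]]'
python3 - <<'E'
from h import *
s=readout.read_state();print(s["tool_pos"],s["orientation"])
_,a=snap("scene","s3.png");_,b=snap("side","d3.png")
a=cv2.resize(a[190:290,290:410],(800,667),interpolation=2)[:,:]; b=cv2.resize(b[180:290,230:350],(800,733),interpolation=2)
cv2.imwrite("pics/v3.png",np.hstack([cv2.resize(a,(400,333)),cv2.resize(b,(400,366))[:333]]))
E
```

```text
t: 5.82
tool_pos: [0.4647, 0.0081, 0.3129]
orientation: [0.108, 3.138, 0.0]
force: [0.8, -1.1, -2.6]
opening: 0.0198
gripper_force: 55.0
[0.46469143 0.00810076 0.31289699] [1.08163962e-01 3.13845954e+00 2.16533768e-04]
```

View pics/v3.png

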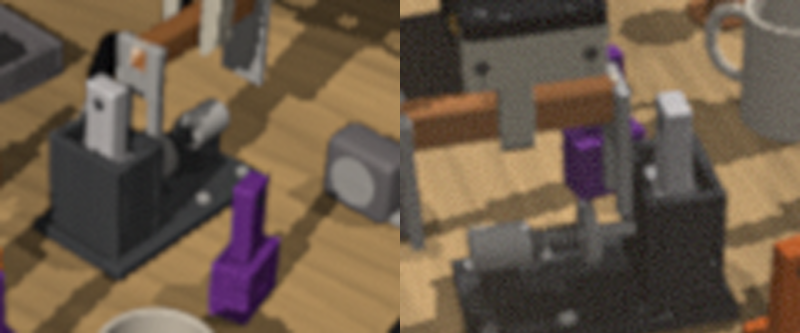

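Scene and side crops: the tines hang just above the bare bar, between the collar (side crop (588,225)) and the pocket wall (640,200). I'll descend gently.

```bash
python3 -m handwheel '[[0,0,-1,0,1],[0,0,-1,0,1],[0,0,-0.5,0,1],[0,0,0,0,1]]'; python3 -m handwheel '[[0,0,-1,0,1],[0,0,-1,0,1],[0,0,0,0,1],[0,0,0,0,1]]'
```

```text
t: 6.42
tool_pos: [0.4638, 0.0074, 0.2859]
orientation: [-0.11, -3.138, -0.0]
force: [-0.1, 0.2, -1.8]
opening: 0.0197
gripper_force: 55.0
t: 6.92
tool_pos: [0.4642, 0.0074, 0.2667]
orientation: [-0.11, -3.14, 0.0]
force: [-0.0, 0.0, -2.7]
opening: 0.0195
gripper_force: 55.0
```

```bash
python3 -m handwheel '[[-0.5,0.04,0,0,1],[-0.5,0.04,0,0,1],[0,0,0,0,1]]' 60; python3 -m handwheel '[[-0.5,0.04,0,0,1],[-0.5,0.04,0,0,1],[0,0,0,0,1]]';  python3 -m handwheel '[[-0.4,0.03,0,0,1],[-0.4,0.03,0,0,1],[0,0,0,0,1],[0,0,0,0,1]]'
python3 - <<'E'
from h import *
_,b=snap("side","d4.png")
E
```

```text
t: 7.3
tool_pos: [0.4541, 0.0083, 0.2671]
orientation: [0.11, 3.139, -0.0]
force: [-0.1, 0.8, -2.8]
opening: 0.0197
gripper_force: 60.0
t: 7.68
tool_pos: [0.4441, 0.0091, 0.2671]
orientation: [0.11, 3.139, 0.0]
force: [2.7, 1.3, -2.0]
opening: 0.0195
gripper_force: 60.0
t: 8.18
tool_pos: [0.4365, 0.0097, 0.267]
orientation: [0.11, 3.139, 0.0]
force: [4.0, 1.0, -1.4]
opening: 0.0198
gripper_force: 60.0
```

```bash
python3 -m handwheel '[[-0.3,0.02,0,0,1],[-0.2,0.02,0,0,1],[0,0,0,0,1],[0,0,0,0,1]]'
python3 - <<'E'
from h import *
_,b=snap("side","d5.png")
a=cv2.imread("pics/side0.png");d4=cv2.imread("pics/d4.png")
f=lambda i:cv2.resize(i[165:275,225:345],(390,358),interpolation=2)
cv2.imwrite("pics/v5.png",np.hstack([f(d4),f(b)]))
c=get_calibration("side");R=lambda x,y,z:(.534+x*np.cos(.079)+y*np.sin(.079),.003-x*np.sin(.079)+y*np.cos(.079),z)
print(proj(c,[R(.0285,0,.135),R(.0285,0,.167)]))
for i in(a,d4,b): print(i[175:235:4,313].mean(1).astype(int))
E
```

```text
t: 8.72
tool_pos: [0.4315, 0.0101, 0.2669]
orientation: [0.11, 3.139, 0.0]
force: [5.2, 1.3, -0.8]
opening: 0.0197
gripper_force: 60.0
[[311.77297503 209.85438333]
 [312.00140618 195.48363082]]
[115 148 109  90  89 135 129 126 157 191 112  92  91  95  96]
[116 153 115  89  92 192 182  95  99  99  96  96 101 142 106]
[118 153 113  87  86 192 191  97  95  95 100 101 100 145 115]
```

View pics/v5.png

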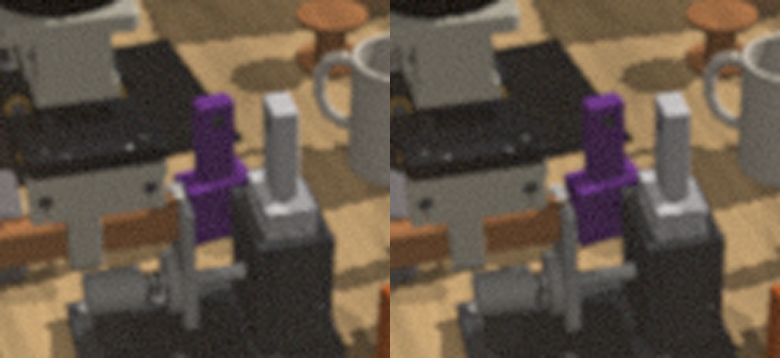

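The link has popped up (side crop: its knuckle is now above the rim, top at (672,97)). Let the bar return, unhook, and carry the tool back.

```bash
python3 -m handwheel '[[0.6,-0.05,0,0,1],[0.6,-0.05,0,0,1],[0.6,-0.05,0,0,1],[0.5,-0.04,0,0,1],[0.4,-0.03,0,0,1],[0,0,0,0,1],[0,0,0,0,1]]'; python3 -m handwheel '[[0,0,2,0,1],[0,0,4,0,1],[0,0,5,0,1],[0,0,3.3,0,1],[0,0,0,0,1]]'; python3 -m handwheel '[[0.7,3,0,0,1],[0.8,5,0,0,1],[0.8,5,0,0,1],[0.8,5,0,0,1],[0.8,5,0,0,1],[0.8,4,0,0,1],[0.3,3,0,0,1],[0,0,0,0,1],[0,0,0,0,1]]'
```

```text
t: 9.65
tool_pos: [0.4578, 0.0079, 0.2662]
orientation: [-0.109, -3.138, -0.0]
force: [-0.1, 0.5, -1.8]
opening: 0.0198
gripper_force: 60.0
t: 10.28
tool_pos: [0.4588, 0.0078, 0.4128]
orientation: [0.109, 3.134, -0.001]
force: [1.0, 0.3, -1.8]
opening: 0.0196
gripper_force: 60.0
t: 11.4
tool_pos: [0.5078, 0.3073, 0.4079]
orientation: [-0.109, -3.137, 0.003]
force: [-0.4, -0.8, -2.3]
opening: 0.0198
gripper_force: 60.0
```

```bash
python3 -m handwheel '[[0.1,0.15,-3,0,1],[0,0,-5,0,1],[0,0,-4,0,1],[0,0,-2.5,0,1],[0,0,-1,0,1],[0,0,0,0,1],[0,0,0,0,1]]'; python3 -m handwheel '[[0,0,-0.3,0,1],[0,0,0,0,1],[0,0,0,0,1]]'
```

```text
t: 12.28
tool_pos: [0.5099, 0.3094, 0.2565]
orientation: [0.11, 3.137, 0.002]
force: [-0.2, 0.2, -2.1]
opening: 0.0197
gripper_force: 60.0
t: 12.65
tool_pos: [0.5092, 0.3094, 0.252]
orientation: [0.109, 3.139, 0.0]
force: [-0.3, -0.0, -1.6]
opening: 0.0194
gripper_force: 60.0
```

```bash
python3 -m handwheel '[[0,0,-0.3,0,1],[0,0,0,0,1],[0,0,0,0,1]]'; python3 -m handwheel '[[0,0,-0.2,0,1],[0,0,0,0,1],[0,0,0,0,1]]'
```

```text
t: 13.02
tool_pos: [0.5091, 0.3093, 0.2486]
orientation: [-0.11, -3.139, 0.0]
force: [-0.4, 0.3, -1.8]
opening: 0.0198
gripper_force: 60.0
t: 13.4
tool_pos: [0.5092, 0.3094, 0.2467]
orientation: [-0.11, -3.14, 0.0]
force: [0.3, -1.0, -1.8]
opening: 0.0196
gripper_force: 60.0
```

```bash
python3 -m handwheel '[[0,0,-0.15,0,1],[0,0,0,0,1],[0,0,0,0,1]]'; python3 -m handwheel '[[0,0,0,0,0.7],[0,0,0,0,0.5],[0,0,0,0,0.3],[0,0,0,0,0.3],[0,0,0,0,0],[0,0,0,0,0],[0,0,0,0,0]]'; python3 -m handwheel '[[0,0,2,0,0],[0,0,4,0,0],[0,0,5,0,0],[0,0,5,0,0],[0,0,0,0,0],[0,0,0,0,0]]'
python3 - <<'E'
from h import *
snap("wrist","w6.png");snap("scene","s6.png")
E
```

```text
t: 13.78
tool_pos: [0.5094, 0.3094, 0.2457]
orientation: [0.11, 3.139, 0.0]
force: [-1.1, -1.1, 2.8]
opening: 0.0193
gripper_force: 60.0
t: 14.65
tool_pos: [0.5092, 0.3093, 0.2452]
orientation: [-0.11, -3.14, -0.0]
force: [-0.6, 0.2, 0.7]
opening: 0.0836
gripper_force: 0.0
t: 15.4
tool_pos: [0.5091, 0.3093, 0.406]
orientation: [0.11, 3.139, 0.001]
force: [-0.8, 0.5, 0.3]
opening: 0.093
gripper_force: 0.0
```

Run:
```python
from fit import *
W=np.load("pics/w2.png.npy",allow_pickle=True).item()
f=lambda u,v:(D,u,v); w=lambda u,v:(W,u,v)
fit([((-75,100,32),f(262,328)),((75,100,32),f(347,318)),((75,-100,32),f(380,424)),((-75,-100,32),f(274,437)),((-75,100,32),w(107,180)),((75,100,32),w(116,297))],[.5,-.2,0],"tray")
W=np.load("pics/w6.png.npy",allow_pickle=True).item(); im=cv2.imread("pics/w6.png"); h=cv2.cvtColor(im,cv2.COLOR_BGR2HSV)
m=im.max(2)<60; n,l,st,ce=cv2.connectedComponentsWithStats(m.astype(np.uint8)); 
for i in range(1,n):
    if st[i,4]>3000: print(st[i],ce[i])
o=((h[:,:,0]<18)&(h[:,:,1]>150)).astype(np.uint8); n,l,st,ce=cv2.connectedComponentsWithStats(o)
for i in range(1,n):
    if st[i,4]>500: print("or",st[i],ce[i],onz(W,*ce[i],.088))
print(proj(W,[[.510,.309,.088]]+[[.510+a,.309+b,.004] for a in(-.1,.1) for b in(-.09,.09)]))
```

```text
tray [ 0.4635 -0.2735 -0.1658] deg -9.5
[[-3.9, -1.9], [-2.9, -3.5], [0.4, -6.3], [-1.8, 0.1], [-14.9, 1.1], [-11.6, 8.0]]
[  505     0   135   146 17735] [572.47437271  67.83462081]
[  229   112   170   182 19167] [312.46673971 194.39729744]
[    0   160   640   320 62125] [284.62752515 391.55591147]
or [ 308  165   24  121 2424] [319.54455446 223.43275578] [0.50626323 0.30912988 0.088     ]
or [ 603  191   37  127 1568] [631.30994898 264.76594388] [0.57114003 0.62363749 0.088     ]
or [318 383  48  19 747] [341.08032129 390.8206158 ] [0.69676607 0.3193074  0.088     ]
[[319.69092122 227.35410868]
 [231.62833189 125.67977113]
 [395.75600491 113.44830389]
 [254.25566847 291.64500687]
 [397.10924303 282.38093163]]
```

```bash
python3 -m handwheel '[[0.8,-3,0,0,0],[0.8,-5,0,0,0],[0.8,-5,0,0,0],[0.8,-5,0,0,0],[0.8,-5,0,0,0],[0.8,-5,0,0,0],[0.5,-2.8,0,0,0],[0,0,0,0,0],[0,0,0,0,0]]'
```

```text
t: 16.62
tool_pos: [0.5619, 0.0019, 0.4041]
orientation: [-0.11, -3.138, -0.001]
force: [-0.8, 0.4, -0.1]
opening: 0.0929
gripper_force: 0.0
```

```bash
python3 - <<'E'
from fit import *
W=np.load("pics/w2.png.npy",allow_pickle=True).item()
f=lambda u,v:(D,u,v); w=lambda u,v:(W,u,v)
x=fit([((-75,100,32),f(262,328)),((75,100,32),f(347,318)),((75,-100,32),f(380,424)),((-75,-100,32),f(274,437)),((-75,100,0),w(107,180)),((75,100,0),w(116,297))],[.5,-.2,0],"tray")
c,s_=np.cos(x[2]),np.sin(x[2]); print("spot",x[0]+.045*s_,x[1]-.045*c)
E
python3 -m handwheel '[[0.05,-0.1,-3,0,0],[0,0,-4,0,0],[0,0,-2.2,0,0],[0,0,0,0,0],[0,0,0,0,0.5],[0,0,0,0,0.5],[0,0,0,0,0.6],[0,0,0,0,0.6],[0,0,0,0,0.7],[0,0,0,0,0.7]]' 25
```

```text
tray [ 0.4649 -0.2785 -0.1873] deg -10.7
[[-1.1, -0.9], [0.5, -1.2], [1.9, -2.1], [-1.5, 2.3], [0.2, 1.2], [-1.3, -1.0]]
spot 0.4564996539971664 -0.3226804110916119
t: 17.88
tool_pos: [0.5627, 0.0003, 0.3132]
orientation: [-0.11, -3.14, 0.0]
force: [-0.4, -0.4, -0.4]
opening: 0.0375
gripper_force: 0.0
```

Tray now fits consistently; target spot (0.4565, −0.3227). Grip the link's neck and lift.

```bash
python3 -m handwheel '[[0,0,0,0,0.8],[0,0,0,0,0.9],[0,0,0,0,1],[0,0,0,0,1],[0,0,0,0,1]]'; python3 -m handwheel '[[0,0,1,0,1],[0,0,1,0,1],[0,0,2,0,1],[0,0,3,0,1],[0,0,3,0,1],[0,0,0,0,1]]'
```

```text
t: 18.5
tool_pos: [0.5626, 0.0004, 0.3131]
orientation: [-0.11, -3.139, -0.0]
force: [-0.1, -1.4, -0.9]
opening: 0.026
gripper_force: 25.0
t: 19.25
tool_pos: [0.5635, 0.0003, 0.4179]
orientation: [0.109, 3.132, -0.001]
force: [0.5, 0.3, -1.6]
opening: 0.0257
gripper_force: 25.0
```

```bash
python3 -m handwheel '[[-1,-2.3,0,-0.02,1],[-1.6,-5,0,-0.02,1],[-1.6,-5,0,-0.02,1],[-1.6,-5,0,-0.02,1],[-1.6,-5,0,-0.02,1],[-1.6,-5,0,-0.01,1],[-1.6,-5,0,0,1],[0,0,0,0,1],[0,0,0,0,1]]'
python3 - <<'E'
from h import *
_,b=snap("side","d8.png"); _,a=snap("scene","s8.png")
f=lambda i:cv2.resize(i,(400,400),interpolation=2)
cv2.imwrite("pics/v8.png",np.hstack([f(b[270:470,220:420]),f(a[150:250,210:310])]))
E
```

```text
t: 20.38
tool_pos: [0.4566, -0.3224, 0.4125]
orientation: [-0.283, -3.128, -0.002]
force: [-0.0, 0.2, -1.3]
opening: 0.0258
gripper_force: 25.0
```

```bash
python3 -m handwheel '[[0,0,-3,0,1],[0,0,-5,0,1],[0,0,-4,0,1],[0,0,-2,0,1],[0,0,-0.8,0,1],[0,0,0,0,1],[0,0,0,0,1]]'; python3 -m handwheel '[[0,0,-0.2,0,1],[0,0,0,0,1],[0,0,0,0,1]]'; python3 -m handwheel '[[0,0,-0.2,0,1],[0,0,0,0,1],[0,0,0,0,1]]'; python3 -m handwheel '[[0,0,-0.2,0,1],[0,0,0,0,1],[0,0,0,0,1]]'
```

```text
t: 21.35
tool_pos: [0.4574, -0.3231, 0.2671]
orientation: [0.282, 3.127, -0.003]
force: [-0.2, 0.0, -1.1]
opening: 0.0257
gripper_force: 25.0
t: 21.72
tool_pos: [0.4567, -0.3227, 0.2634]
orientation: [0.282, 3.129, -0.0]
force: [0.7, 0.4, -1.3]
opening: 0.0259
gripper_force: 25.0
t: 22.1
tool_pos: [0.4567, -0.3226, 0.2611]
orientation: [-0.282, -3.129, -0.0]
force: [0.2, -0.8, -0.7]
opening: 0.0263
gripper_force: 25.0
t: 22.48
tool_pos: [0.4567, -0.3227, 0.2592]
orientation: [-0.282, -3.129, -0.0]
force: [0.0, 1.2, -1.2]
opening: 0.0263
gripper_force: 25.0
```

```bash
python3 -m handwheel '[[0,0,-0.15,0,1],[0,0,0,0,1],[0,0,0,0,1]]'; python3 -m handwheel '[[0,0,-0.15,0,1],[0,0,0,0,1],[0,0,0,0,1]]'; python3 -m handwheel '[[0,0,-0.1,0,1],[0,0,0,0,1],[0,0,0,0,1]]'
```

```text
t: 22.85
tool_pos: [0.4567, -0.3226, 0.2577]
orientation: [-0.282, -3.129, -0.0]
force: [-0.3, -0.5, -1.2]
opening: 0.0259
gripper_force: 25.0
t: 23.22
tool_pos: [0.4567, -0.3226, 0.2562]
orientation: [-0.282, -3.129, -0.0]
force: [-0.6, -0.6, -1.6]
opening: 0.0258
gripper_force: 25.0
t: 23.6
tool_pos: [0.4568, -0.3227, 0.256]
orientation: [0.282, 3.129, -0.0]
force: [-1.3, 1.7, 4.1]
opening: 0.0258
gripper_force: 25.0
```

Contact felt. Open and retreat.

```bash
python3 -m handwheel '[[0,0,0,0,0.6],[0,0,0,0,0.6],[0,0,0,0,0.4],[0,0,0,0,0.4],[0,0,0,0,0.3],[0,0,0,0,0.3]]'; python3 -m handwheel '[[0,0,2,0,0.3],[0,0,4,0,0.3],[0,0,5,0,0.3],[-1,3,4,0,0],[-1,3,2,0,0],[0,0,0,0,0],[0,0,0,0,0],[0,0,0,0,0]]'
python3 - <<'E'
from h import *
_,b=snap("side","d9.png"); _,a=snap("scene","s9.png")
cv2.imwrite("pics/v9.png",np.hstack([cv2.resize(b[150:450,180:420],(400,500),interpolation=2),cv2.resize(a[170:350,220:510],(400,500),interpolation=2)]))
E
```

```text
t: 24.35
tool_pos: [0.4567, -0.3227, 0.2552]
orientation: [-0.282, -3.129, -0.0]
force: [-0.5, -0.4, 0.6]
opening: 0.0645
gripper_force: 0.0
t: 25.35
tool_pos: [0.4366, -0.2631, 0.4244]
orientation: [-0.283, -3.127, -0.001]
force: [0.2, 0.8, -0.3]
opening: 0.0928
gripper_force: 0.0
```

View pics/v9.png

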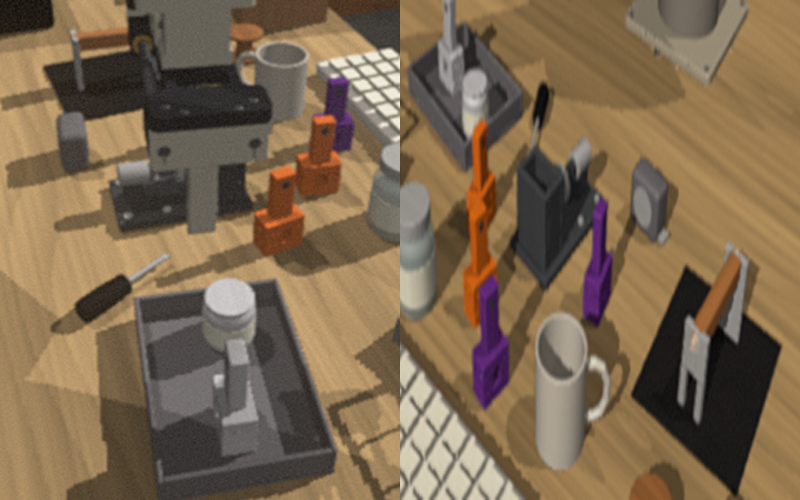

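The link stands upright in the tray's empty half (side crop (237,400)). The fork stands on the middle of the mat (scene crop (715,330)), the block is empty and the bystanders haven't moved. Handing in.

```bash
python3 -c "
from plant import job; print(job.close_job())"
```

```text
the job is handed in; nothing more can be done
None
```

The job is done and handed in at about 25 s: the fork drew the bar back until the link popped up, the fork stands on the middle of the mat, the link stands upright in the empty half of the tray, and nothing else was seen to move.

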